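# Lock the plates on a dumbbell: collar home, cam lever over centre

### The job

Lock the plates on the dumbbell. Push the collar whose lever is still raised along the bar with a fingertip until both plates are squeezed tight against the inner flange and the whole stack feels solid, then press that lever down until it snaps over centre and lies shut. The collar is plastic, so push firmly but never with more than 28 newtons, and leave the mug, the shaker and the hex key where they are.

Things in the scene. Friction and masses are not known exactly. Their poses are not given: they have to be found in the camera images.
- dumbbell: Loadable dumbbell, hexagonal steel bar 490 mm long, 25 mm across flats, level on a black stand fixed to the deck. Origin on the deck below the bar's middle; y along the bar towards the unfinished end, x across, z up. Bar axis 95 mm above the origin. Finished at -y (two plates, collar shut). At +y a fixed inner flange, 60 mm across; its outer face is 67 to 103 mm from the middle, not measured.
- plate_in: Inner of two loose cast plates on the unfinished end, 140 mm in diameter, 16 mm thick, 1.25 kg, slides along the bar with about 2.5 N of drag. Origin on the bar axis at its inner face (towards the flange); axes as the dumbbell's. A gap of unknown width separates it from the flange at the start.
- plate_out: Outer of the two loose plates, equal to plate_in, same origin, axes and drag. At the start there are gaps between the plates and between it and the collar.
- collar: Blue plastic collar on the unfinished end, 66 mm in diameter, 32 mm wide along the bar; slides with about 3 N of drag, cannot turn on the hexagonal bar. With its lever shut a rubber shoe grips the bar. Origin on the bar axis at its inner face (towards the plates), axes as the dumbbell's, outer face at y = +32 mm. Home when flange, both plates and collar touch each other.
- push_face (a point): Point on the collar's flat outer face, 24 mm above the bar axis, between the bar's top flat (12.5 mm) and the collar's top (33 mm). A fingertip just above the bar pushes here towards -y. The collar moves at about 3, then 5.5, then 8 N as it picks up the plates; the push rises steeply only when the stack is solid on the flange. Pressed home means a steady push of 17 to 23 N.
- lever_tip (a point): Middle of the upper side of the collar lever's tip. The lever (18 mm wide along the bar, 7 mm thick, tip 22 mm wide, 9 mm thick) is hinged 12 mm to +x of and 40 mm above the bar axis, mid-width of the collar (16 mm from either face); the tip is 45 mm from the hinge, to -x. Raised, it slopes up at 0.8 rad (tip some 75 mm above the axis); shut, it lies level, its top 43.5 mm above the axis.
- lever (a joint): Lever angle: 0 raised, 0.8 rad shut on a hard stop; it swings about the bar's direction, its tip going 32 mm down and 14 mm outwards (-x). It resists with up to 0.23 N m (6 to 9 N along the arc near the tip), springs back if let go early, has its dead centre at 0.62 rad, then snaps shut and stays. Push along the arc: going straight down rubs, and its tip edge can catch between two fingertips.
- mug: White ceramic mug, 82 mm in diameter, 95 mm high, standing; origin under its centre.
- shaker: Clear shaker with black lid and spout, 88 mm in diameter, 167 mm high, standing; origin under its centre.
- hex_key: Chrome hex key, 7 mm thick, 100 mm by 35 mm, lying flat; origin under the middle of its long leg.

How it is judged:
On the way, in this order (a step that is already met when the one before it is completed fails the run):
1. with the lever still raised, the collar bears on the two plates with more than 12 N, so that the stack is solid on the flange (contact force between collar and plate_out above 12 N and y of collar in the frame of plate_out below 0.0175 m and y of plate_out in the frame of plate_in below 0.0175 m and value of joint lever below 0.3 rad), for 0.3 s.
2. the lever is pressed over centre and snaps shut (value of joint lever above 0.76 rad), for 0.2 s.
At the end, for the whole second after the job is handed in: the collar stands against the outer plate and that against the inner plate (less than 1.5 mm of play at each), the lever is shut (beyond 0.76 of 0.8 rad), and nothing moves (y of collar in the frame of plate_out below 0.0175 m and y of plate_out in the frame of plate_in below 0.0175 m and value of joint lever above 0.76 rad and linear speed of collar below 0.01 m/s); the robot touches nothing.
It fails at once if the robot pushes on the dumbbell, its collar or its lever with more than 28 N (contact force between dumbbell and the fingers above 28 N or contact force between dumbbell and the arm above 28 N).
It fails at once if the mug is moved more than 15 mm (distance of mug from where it was at the start of the episode above 0.015 m).
It fails at once if the shaker is moved more than 15 mm (distance of shaker from where it was at the start of the episode above 0.015 m).
It fails at once if the hex key is moved more than 15 mm (distance of hex_key from where it was at the start of the episode above 0.015 m).
It also fails if it takes over 58 s, if anything falls off the work surface, if the arm or the gripper's body presses on something with over 40 N, if the wrist force passes 120 N, or if a joint passes its speed limit or range.

### The arm

A 7-joint arm with a two-finger parallel gripper is mounted at the origin on the work surface. World frame = base frame: x ahead of the robot, y to its left, z up, the work surface at z = 0. Lengths are in m, angles in rad, forces in N, time in s.
With the tool pointing down it reaches from about 0.35 to 0.9 m from the base axis. Payload 19.9 kg.
Tool frame: the origin (TCP) lies midway between the tips of the shut fingers; the grasp point (between the pads) lies 19 mm behind it; z points along the fingers, y is the direction in which the jaws open and shut (so a half turn about z gives the same grasp; the last joint's range is limited). The gripper opens to 94 mm and grips with 3 to 60 N. Pads are 16 mm wide; open, the fingers measure 119 mm over their backs; the gripper's body (75 mm by 177 mm) begins 78 mm behind the grasp point.
Start: joints at [-1.169, 0.417, -0.01, 1.614, 0.005, 1.111, -0.053], TCP at [0.268, 0.565, 0.205] pointing down, gripper open.
Joint ranges: [-2.81, 2.81], [-0.39, 2.02], [-1.27, 1.25], [0.06, 2.57], [-1.19, 4.33], [0.19, 2], [-2.82, 2.82]. Speed limits (rad/s): [1.89, 1.89, 2.39, 2.39, 3.01, 3.01, 3.01].

### API

Orientations are given as a 3x3 rotation matrix whose columns are the frame's x, y, z axes.
In Python, from station import ctrl gives the robot as it stands.
- The arm moves only by the tool step_arm, never from a script. Its argument "rows" is a list that holds one entry, the list of rows, each a list of 7 numbers: the shift along the tool's x, y, z in mm, then the turn, a rotation vector about the tool's x, y, z in degrees, then the closure, from -1 (fully open) to 1 (shut). A call has 1 to 12 rows; each row shifts and turns the commanded pose from where the row before left it, along the tool's axes as they then stand; what a row does not reach is not made up. A row lasts 1/8 s, in which the tool goes at most 62.5 mm and 10.7 degrees, less where a joint would pass 70% of its speed; a pose out of reach is approached as far as the arm can. A call is refused whole if a number of a shift passes 62.5 or a number of a turn 10.7, either way. A call with a gripper value outside its range is refused whole. The fingers move at their own pace and stop on an object; the grip force is fixed at half the most. Time passes only in rows, so rows that do not move let the fingers close. It gives the time, the measured TCP pose, the force and the opening at its end, in the units of the state.
- ctrl.state(): the state, without advancing time (a new reading comes with each control period).
- ctrl.read_camera(name): name is "side" or "top"; returns the picture (420x560x3 uint8, blue, green, red); there is no depth.
- ctrl.get_calibration(name): a dict with "fov_y" (degrees; the focal length in pixels is half the picture's height over the tangent of half this angle, whatever the lens; pixels are square), "cx", "cy" (the principal point, pixels), "k1" (the pictures are not rectified: a ray, as slopes to the right and down, at radius r is drawn at 1 + k1 r^2 times it, then the intrinsics apply), "R" (3x3) and "t" (3): a world point X has camera coordinates R X + t. Camera axes: x right, y down, z forward; pixel columns grow to the right and rows downward; lengths in m; the calibration is good to about 2 mm. A picture is of the moment at which its call begins. get_calibration takes no time and is no camera call.
- ctrl.close_job(): hands the job in, once; it reports no verdict.
Trained networks look in the newest picture that a camera, given by its name, has taken for a name from the list of things; names that differ only in an ending like _2 or _b are one class to them, and where a whole thing is asked for, a point or a joint stands for the part that bears it (a point fixed in the world has none). Each returns a list of dicts, best first, with "score" (0 to 1); they miss things now and then, are a little off and sometimes report something else, mostly with a low value. They report only what shows in the picture. A call takes as long as a camera call.
- ctrl.regions_of(name, camera): "region" (420x560 bool, what is visible of it) and "rect" ([left, top, right, bottom] in pixels, round what is visible of it).
The state is a dict: "time": time; "joint_pos": joint angles; "joint_velocities": joint speeds; "effort": joint torques, N m; "ee_pos": TCP position; "eef_rot": TCP orientation; "ft_force": force on the tool from outside, world axes, zero at the start; "wrist_torque": the same for the moment, N m; "finger_gap": finger opening in m.
Only numpy, scipy, OpenCV 4.12 (cv2) and the standard library are available. Lean on these libraries where they do the work, as an engineer would, in place of code of your own. Each camera call takes 0.05 s, during which the arm holds its last target.

## Working session

There is one attempt and no reset: what is moved stays moved. The work goes in short steps, Python scripts to look and compute and a tool call to move; the robot and the scene stay as the last step left them, time stands still between calls to the robot, and variables do not carry over. Pictures are saved under pics/ and viewed, and the job is handed in when it is done.

Besides the shell and the picture viewer there is one more tool, called after "Emit:" by a JSON object that holds its "method" and its "body". step_arm: Moves the arm, as the interface text tells. Its arguments: {"type":"object","properties":{"rows":{"type":"array"}},"required":["rows"]}

```bash
ls; mkdir -p pics
python3 - <<'E'
from station import ctrl
import cv2,numpy as np
np.set_printoptions(precision=4,suppress=True)
s=ctrl.state(); print(s)
for n in("side","top"):
    cv2.imwrite(f"pics/{n}0.png",ctrl.read_camera(n)); c=ctrl.get_calibration(n); print(n,c)
    R=np.array(c["R"]);print(-R.T@np.array(c["t"]))
E
```

```text
pics
{'time': 0.0, 'joint_pos': array([-1.1695,  0.4179, -0.0103,  1.6142,  0.0047,  1.1107, -0.053 ]), 'joint_velocities': array([ 0.0006, -0.0003, -0.0003,  0.0008, -0.0007, -0.0016,  0.0004]), 'effort': array([ -0.0008, -85.1238,   0.6379, -42.5987,  -0.0489,   0.0186,
         0.0001]), 'ee_pos': array([0.2676, 0.5644, 0.2048]), 'eef_rot': array([[-0.9035,  0.4285, -0.0005],
       [ 0.4285,  0.9035, -0.0011],
       [-0.0001, -0.0012, -1.    ]]), 'ft_force': array([-0.3908,  0.4476,  0.4736]), 'wrist_torque': array([-0.0235,  0.0033, -0.0228]), 'finger_gap': 0.09404473210844881}
side {'fov_y': 54.020688757117654, 'cx': 282.8672048544234, 'cy': 214.25739900345457, 'k1': -0.04410919217873216, 'R': array([[ 0.7731, -0.6343,  0.0052],
       [-0.4691, -0.5773, -0.6683],
       [ 0.4269,  0.5142, -0.7438]]), 't': array([-0.4094,  0.3031,  1.0494])}
[ 0.0107 -0.6243  0.9854]
top {'fov_y': 46.211870739328916, 'cx': 275.904798773247, 'cy': 210.59734753176448, 'k1': -0.08088657333760783, 'R': array([[ 0.0201, -0.9998, -0.0077],
       [-0.997 , -0.0194, -0.0748],
       [ 0.0747,  0.0092, -0.9972]]), 't': array([-0.0468,  0.5134,  1.3366])}
[ 0.413  -0.049   1.3709]
```

View pics/side0.png

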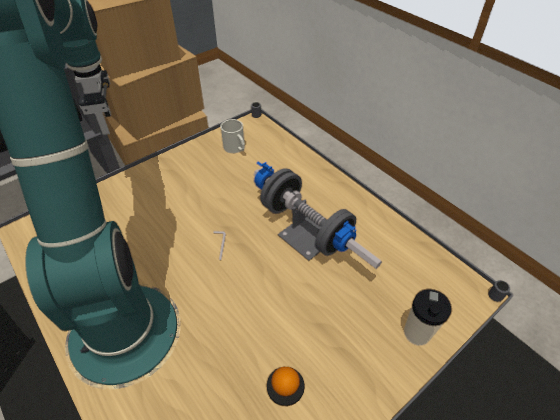

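View pics/top0.png

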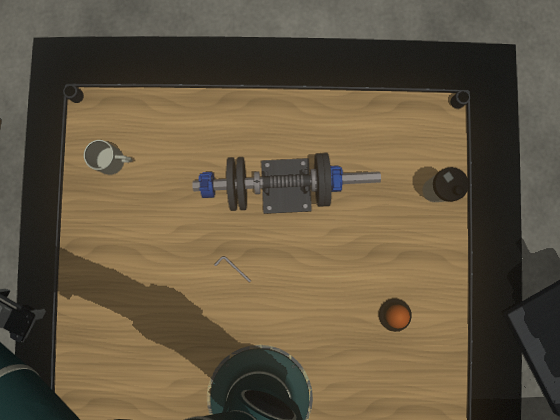

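Run:
```python
from station import ctrl
import cv2,numpy as np
for cam in("side","top"):
    im=ctrl.read_camera(cam)
    for n in("dumbbell","plate_in","plate_out","collar","lever","mug","shaker","hex_key"):
        for d in ctrl.regions_of(n,cam)[:2]:
            ys,xs=np.nonzero(d["region"]);print(cam,n,round(d["score"],2),d["rect"],len(xs),xs.mean().round(1),ys.mean().round(1))
            np.save(f"reg_{cam}_{n}_{int(100*d['score'])}.npy",d["region"])
    cv2.imwrite(f"pics/{cam}_full.png",im)
im=cv2.imread("pics/top0.png");print(im.shape)
```

```text
side dumbbell 0.91 [254.7, 165.0, 382.7, 268.3] 4831 307.9 218.4
side plate_out 0.83 [258.4, 167.5, 293.7, 209.5] 351 271.4 183.6
side plate_out 0.23 [217.7, 119.0, 245.5, 152.5] 665 232.2 135.7
side collar 0.81 [255.0, 163.8, 274.6, 189.2] 301 262.4 174.4
side lever 0.46 [256.2, 161.4, 272.2, 166.9] 45 263.1 165.6
side mug 0.7 [220.4, 120.2, 246.7, 152.0] 685 232.4 135.9
side shaker 0.61 [403.6, 289.0, 453.5, 343.4] 1854 426.6 315.8
side hex_key 0.46 [212.0, 230.8, 227.8, 257.7] 83 220.5 241.4
top dumbbell 0.97 [192.8, 151.7, 382.1, 213.9] 5940 282.4 183.0
top plate_in 0.48 [201.5, 177.2, 210.1, 192.0] 111 204.4 183.2
top plate_out 0.55 [220.8, 156.1, 235.2, 211.9] 498 230.9 184.0
top collar 0.93 [197.8, 173.0, 213.1, 202.0] 372 206.8 184.6
top mug 0.96 [86.1, 145.2, 138.0, 173.3] 1078 104.1 157.3
top shaker 0.56 [423.4, 169.4, 469.0, 201.7] 1160 446.0 185.5
(420, 560, 3)
```

Run:
```python
import cv2
a=cv2.imread("pics/top0.png")[140:225,180:400]
cv2.imwrite("pics/topz.png",cv2.resize(a,None,fx=3.6,fy=3.6,interpolation=cv2.INTER_CUBIC))
a=cv2.imread("pics/side0.png")[150:275,240:390]
cv2.imwrite("pics/sidez.png",cv2.resize(a,None,fx=4.8,fy=4.8,interpolation=cv2.INTER_CUBIC))
```

```text
(no output)
```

View pics/topz.png

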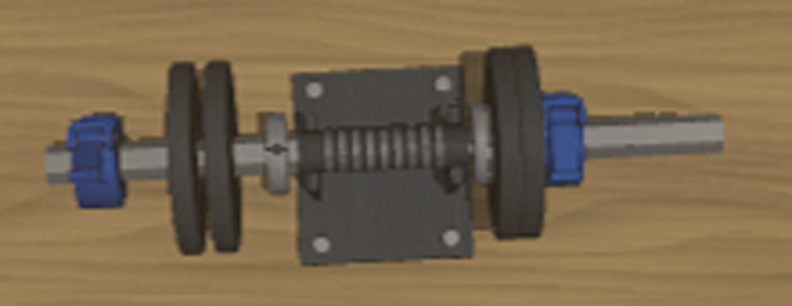

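View pics/sidez.png

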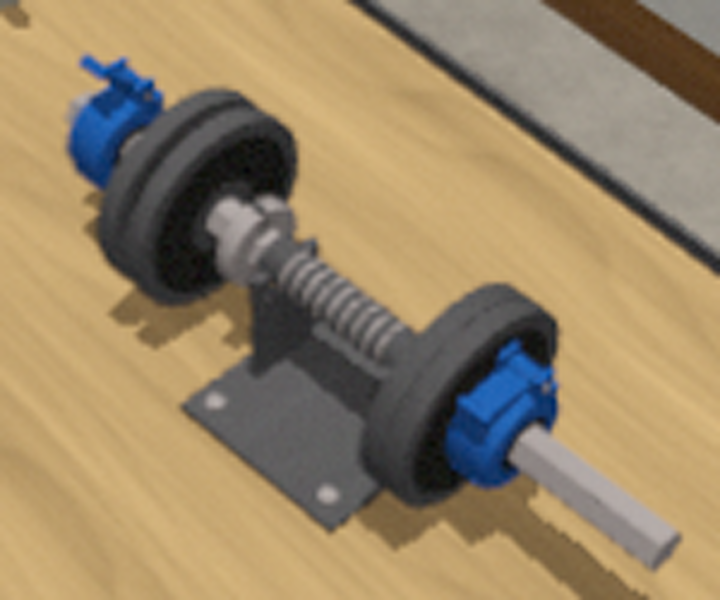

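```bash
cat > h.py <<'E'
import numpy as np,cv2
from station import ctrl
np.set_printoptions(precision=4,suppress=True)
class Cam:
    def __init__(s,n):
        c=ctrl.get_calibration(n);s.R=np.array(c["R"]);s.t=np.array(c["t"]);f=210/np.tan(np.radians(c["fov_y"]/2))
        s.K=np.array([[f,0,c["cx"]],[0,f,c["cy"]],[0,0,1]]);s.D=np.array([c["k1"],0,0,0.]);s.C=-s.R.T@s.t
    def proj(s,X): return cv2.projectPoints(np.atleast_2d(X).astype(float),cv2.Rodrigues(s.R)[0],s.t,s.K,s.D)[0][:,0]
    def ray(s,uv):
        p=cv2.undistortPoints(np.array(uv,float).reshape(-1,1,2),s.K,s.D)[:,0];return np.c_[p,np.ones(len(p))]@s.R
    def onz(s,uv,z): d=s.ray(uv);return s.C+d*((z-s.C[2])/d[:,2])[:,None]
E
python3 - <<'E'
from h import *
T=Cam("top");S=Cam("side")
tz=lambda p:np.array(p)/3.6+[180,140]
e=T.onz([tz((45,163)),tz((722,133))],0.1);print(e,np.linalg.norm(e[0]-e[1]))
d=e[0]-e[1];print("mid",e.mean(0),"ang of +y axis from world y deg",np.degrees(np.arctan2(-d[0],d[1])))
sz=lambda p:np.array(p)/4.8+[240,150]
print(S.onz([sz((665,550)),sz((75,110))],0.095))
# collar faces, plates top edge z
for nm,pts,z in(("collar top outer/inner",[(68,160),(125,160)],0.095),("collar zoom at top",[(72,117),(122,117)],.125),("plates",[(170,150),(204,150),(205,150),(240,150)],.14),("flange",[(262,150),(290,150)],.11)):
    print(nm,T.onz([tz(p) for p in pts],z))
# base plate corners z~0
print(T.onz([tz((292,75)),tz((462,68)),tz((472,255)),tz((303,263))],0.005))
print("mug",T.onz([(100,157)],.05),"shaker",T.onz([(450,184)],.167),"hex",T.onz([(216,262),(223,258),(250,282)],.005))
E
```

```text
[[ 0.5702  0.1816  0.1   ]
 [ 0.6016 -0.3086  0.1   ]] 0.4911969803961224
mid [ 0.5859 -0.0635  0.1   ] ang of +y axis from world y deg 3.659625559597692
[[ 0.6041 -0.305   0.095 ]
 [ 0.5667  0.1833  0.095 ]]
collar top outer/inner [[0.5733 0.1658 0.095 ]
 [0.5741 0.1241 0.095 ]]
collar zoom at top [[0.6004 0.1589 0.125 ]
 [0.601  0.1232 0.125 ]]
plates [[0.576  0.0866 0.14  ]
 [0.5765 0.0627 0.14  ]
 [0.5765 0.062  0.14  ]
 [0.5769 0.0375 0.14  ]]
flange [[0.5812 0.0238 0.11  ]
 [0.5816 0.0037 0.11  ]]
[[ 0.6546  0.0079  0.005 ]
 [ 0.6626 -0.1246  0.005 ]
 [ 0.5166 -0.1344  0.005 ]
 [ 0.5078 -0.0039  0.005 ]]
mug [[0.6505 0.4503 0.05  ]] shaker [[ 0.5778 -0.4688  0.167 ]] hex [[0.3693 0.1266 0.005 ]
 [0.3808 0.1074 0.005 ]
 [0.3164 0.031  0.005 ]]
```

Emit:
{"method": "step_arm", "body": {"rows": [[[0,0,0,0,0,8.7,1],[0,0,0,0,0,8.7,1],[0,0,0,0,0,8.7,1],[0,0,0,0,0,8.7,1],[0,0,0,0,0,8.7,1],[0,0,0,0,0,8.7,1],[0,0,0,0,0,8.7,1]]]}}

```text
time: 1.88
ee_pos: [0.2677, 0.5647, 0.2055]
eef_rot: [[-0.06, 0.998, -0.0], [0.998, 0.06, -0.0], [-0.0, -0.0, -1.0]]
ft_force: [0.9, -0.1, 0.1]
finger_gap: 0.0274
```

Emit:
{"method": "step_arm", "body": {"rows": [[[-36.9,28,0,0,0,0,1],[-36.9,28,0,0,0,0,1],[-36.9,28,0,0,0,0,1],[-36.9,28,0,0,0,0,1],[-36.9,28,0,0,0,0,1],[-36.9,28,0,0,0,0,1],[-36.9,28,0,0,0,0,1],[-36.9,28,0,0,0,0,1],[-36.9,28,0,0,0,0,1],[-36.9,28,0,0,0,0,1],[0,0,0,0,0,0,1],[0,0,0,0,0,0,1]]]}}

```text
time: 3.38
ee_pos: [0.5709, 0.2152, 0.2053]
eef_rot: [[-0.065, 0.998, -0.0], [0.998, 0.065, 0.0], [0.0, -0.0, -1.0]]
ft_force: [-1.0, 1.2, 0.3]
finger_gap: 0.0004
```

Run:
```python
from h import *
s=ctrl.state();print(s)
a=ctrl.read_camera("side");b=ctrl.read_camera("top")
cv2.imwrite("pics/s1.png",cv2.resize(a[120:280,200:400],None,fx=4,fy=3.7,interpolation=cv2.INTER_CUBIC))
cv2.imwrite("pics/t1.png",b)
print(Cam("side").proj(s["ee_pos"]))
```

```text
{'time': 3.375, 'joint_pos': array([-0.6894,  0.4079,  0.3663,  1.663 , -0.1604,  1.1006, -0.2123]), 'joint_velocities': array([-0.0177, -0.0041, -0.0092,  0.0046, -0.0009, -0.0004, -0.0017]), 'effort': array([  2.8073, -79.5351,   9.1111, -42.086 ,   0.0604,  -0.0146,
         0.0995]), 'ee_pos': array([0.5709, 0.2152, 0.2053]), 'eef_rot': array([[-0.0654,  0.9979, -0.0004],
       [ 0.9979,  0.0654,  0.0002],
       [ 0.0002, -0.0004, -1.    ]]), 'ft_force': array([-0.9588,  1.2353,  0.29  ]), 'wrist_torque': array([-0.0382,  0.094 ,  0.0285]), 'finger_gap': 0.00040273229332791436}
[[248.8479 139.924 ]]
```

View pics/s1.png

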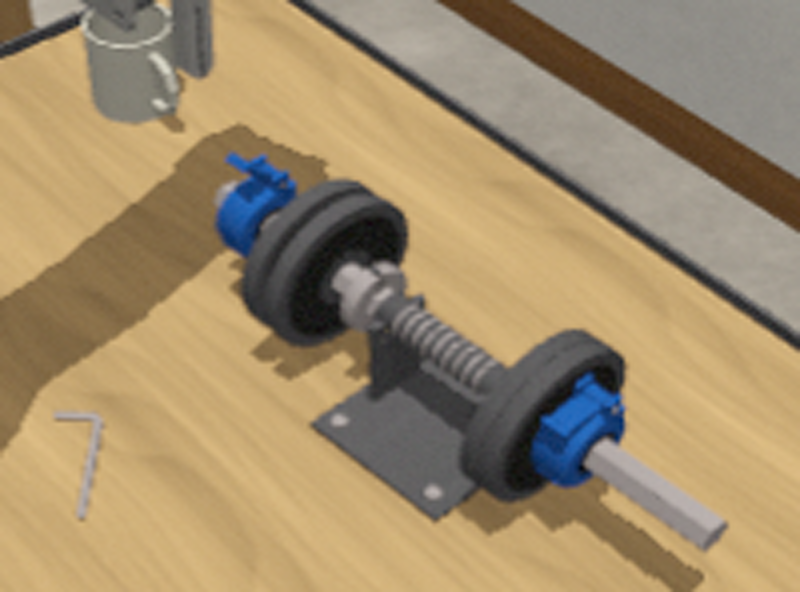

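View pics/t1.png

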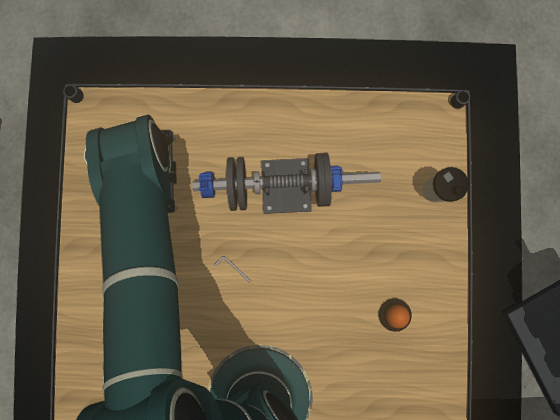

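Emit:
{"method": "step_arm", "body": {"rows": [[[0,0,30,0,0,0,1],[0,0,30,0,0,0,1],[0,0,30,0,0,0,1],[0,0,0,0,0,0,1],[-12,0,0,0,0,0,1],[-12,0,0,0,0,0,1],[-6,0,0,0,0,0,1],[0,0,0,0,0,0,1],[0,0,0,0,0,0,1]]]}}

```text
time: 4.6
ee_pos: [0.5731, 0.1851, 0.1156]
eef_rot: [[-0.065, 0.998, 0.0], [0.998, 0.065, 0.0], [0.0, 0.0, -1.0]]
ft_force: [0.1, -0.0, 0.3]
finger_gap: 0.0003
```

Run:
```python
from h import *
a=ctrl.read_camera("side")
cv2.imwrite("pics/s2.png",cv2.resize(a[130:230,220:340],None,fx=6,fy=6,interpolation=cv2.INTER_CUBIC))
print(ctrl.state()["ee_pos"],ctrl.state()["ft_force"])
```

```text
[0.5731 0.1852 0.1155] [0.4168 0.4812 0.6515]
```

View pics/s2.png

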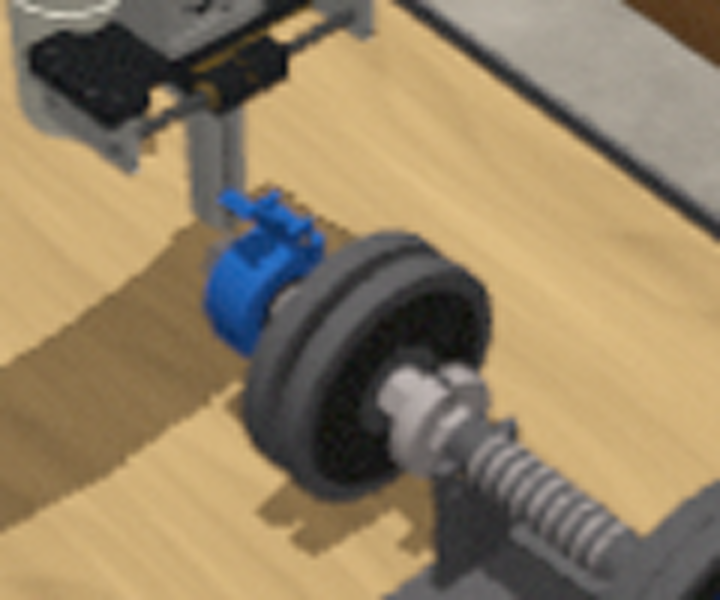

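Emit:
{"method": "step_arm", "body": {"rows": [[[-4,-1,0,0,0,0,1],[-4,-1,0,0,0,0,1],[-3,-1,0,0,0,0,1],[-2,0,0,0,0,0,1],[-2,0,0,0,0,0,1],[-2,0,0,0,0,0,1],[-2,0,0,0,0,0,1],[-2,0,0,0,0,0,1]]]}}

```text
time: 5.65
ee_pos: [0.5715, 0.1637, 0.1155]
eef_rot: [[-0.065, 0.998, 0.0], [0.998, 0.065, 0.0], [0.0, 0.0, -1.0]]
ft_force: [0.2, 3.2, -0.1]
finger_gap: 0.0007
```

Emit:
{"method": "step_arm", "body": {"rows": [[[-2,0,0,0,0,0,1],[-2,0,0,0,0,0,1],[-2,0,0,0,0,0,1],[-2,0,0,0,0,0,1],[-2,0,0,0,0,0,1],[-2,0,0,0,0,0,1],[-2,0,0,0,0,0,1],[-2,0,0,0,0,0,1]]]}}

```text
time: 6.65
ee_pos: [0.5726, 0.1475, 0.1155]
eef_rot: [[-0.065, 0.998, 0.0], [0.998, 0.065, -0.0], [-0.0, 0.0, -1.0]]
ft_force: [0.1, 2.6, 1.3]
finger_gap: 0.0005
```

Emit:
{"method": "step_arm", "body": {"rows": [[[-2,0,0,0,0,0,1],[-2,0,0,0,0,0,1],[-2,0,0,0,0,0,1],[-2,0,0,0,0,0,1],[-2,0,0,0,0,0,1],[-2,0,0,0,0,0,1],[-2,0,0,0,0,0,1],[-2,0,0,0,0,0,1]]]}}

```text
time: 7.65
ee_pos: [0.5736, 0.1315, 0.1155]
eef_rot: [[-0.065, 0.998, 0.0], [0.998, 0.065, -0.0], [-0.0, 0.0, -1.0]]
ft_force: [1.6, 3.8, 0.8]
finger_gap: 0.0006
```

Run:
```python
from h import *
a=ctrl.read_camera("side")
cv2.imwrite("pics/s3.png",cv2.resize(a[130:230,220:340],None,fx=6,fy=6,interpolation=cv2.INTER_CUBIC))
print(ctrl.state()["ee_pos"],ctrl.state()["ft_force"])
```

```text
[0.5736 0.1312 0.1154] [1.0243 2.3152 0.8586]
```

View pics/s3.png

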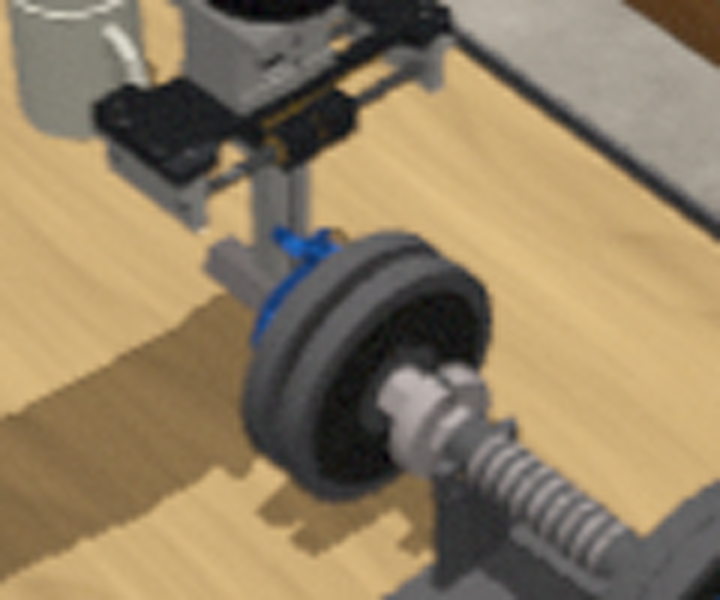

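Emit:
{"method": "step_arm", "body": {"rows": [[[-1.5,0,0,0,0,0,1],[-1.5,0,0,0,0,0,1],[-1.5,0,0,0,0,0,1],[-1.5,0,0,0,0,0,1],[-1.5,0,0,0,0,0,1],[-1.5,0,0,0,0,0,1],[-1.5,0,0,0,0,0,1],[-1.5,0,0,0,0,0,1]]]}}

```text
time: 8.7
ee_pos: [0.5744, 0.1202, 0.1155]
eef_rot: [[-0.065, 0.998, 0.0], [0.998, 0.065, 0.0], [0.0, 0.0, -1.0]]
ft_force: [0.9, 6.0, 1.5]
finger_gap: 0.0005
```

Emit:
{"method": "step_arm", "body": {"rows": [[[-1.5,0,0,0,0,0,1],[-1.5,0,0,0,0,0,1],[-1.5,0,0,0,0,0,1],[-1.5,0,0,0,0,0,1]]]}}

```text
time: 9.2
ee_pos: [0.5748, 0.1147, 0.1156]
eef_rot: [[-0.066, 0.998, 0.0], [0.998, 0.066, 0.001], [0.001, 0.0, -1.0]]
ft_force: [0.6, 7.8, 1.1]
finger_gap: 0.0003
```

Emit:
{"method": "step_arm", "body": {"rows": [[[-1,0,0,0,0,0,1],[-1,0,0,0,0,0,1],[-1,0,0,0,0,0,1]]]}}

```text
time: 9.57
ee_pos: [0.575, 0.1117, 0.1155]
eef_rot: [[-0.066, 0.998, 0.0], [0.998, 0.066, 0.001], [0.001, 0.0, -1.0]]
ft_force: [1.1, 7.9, 0.4]
finger_gap: 0.0003
```

Emit:
{"method": "step_arm", "body": {"rows": [[[-1,0,0,0,0,0,1],[-1,0,0,0,0,0,1],[-1,0,0,0,0,0,1],[-1,0,0,0,0,0,1]]]}}

```text
time: 10.07
ee_pos: [0.5752, 0.1078, 0.1155]
eef_rot: [[-0.066, 0.998, 0.0], [0.998, 0.066, 0.001], [0.001, 0.0, -1.0]]
ft_force: [1.9, 8.6, 1.6]
finger_gap: 0.001
```

Emit:
{"method": "step_arm", "body": {"rows": [[[-1,0,0,0,0,0,1],[-1,0,0,0,0,0,1],[-1,0,0,0,0,0,1]]]}}

```text
time: 10.45
ee_pos: [0.5754, 0.1048, 0.1155]
eef_rot: [[-0.066, 0.998, 0.0], [0.998, 0.066, 0.001], [0.001, 0.0, -1.0]]
ft_force: [1.1, 7.9, 1.3]
finger_gap: 0.0007
```

Emit:
{"method": "step_arm", "body": {"rows": [[[-0.7,0,0,0,0,0,1],[-0.7,0,0,0,0,0,1],[-0.7,0,0,0,0,0,1]]]}}

```text
time: 10.82
ee_pos: [0.5755, 0.1027, 0.1155]
eef_rot: [[-0.066, 0.998, 0.0], [0.998, 0.066, 0.001], [0.001, 0.0, -1.0]]
ft_force: [1.1, 8.9, 0.7]
finger_gap: 0.0004
```

Emit:
{"method": "step_arm", "body": {"rows": [[[-0.7,0,0,0,0,0,1],[-0.7,0,0,0,0,0,1],[-0.7,0,0,0,0,0,1]]]}}

```text
time: 11.2
ee_pos: [0.5757, 0.1006, 0.1155]
eef_rot: [[-0.066, 0.998, 0.0], [0.998, 0.066, 0.001], [0.001, 0.0, -1.0]]
ft_force: [1.4, 7.9, 0.2]
finger_gap: 0.0003
```

Emit:
{"method": "step_arm", "body": {"rows": [[[-0.6,0,0,0,0,0,1],[-0.6,0,0,0,0,0,1]]]}}

```text
time: 11.45
ee_pos: [0.5758, 0.0994, 0.1155]
eef_rot: [[-0.066, 0.998, 0.0], [0.998, 0.066, 0.001], [0.001, 0.0, -1.0]]
ft_force: [1.8, 8.6, 1.0]
finger_gap: 0.0003
```

Emit:
{"method": "step_arm", "body": {"rows": [[[-0.6,0,0,0,0,0,1],[-0.6,0,0,0,0,0,1]]]}}

```text
time: 11.7
ee_pos: [0.5758, 0.0982, 0.1155]
eef_rot: [[-0.066, 0.998, 0.0], [0.998, 0.066, 0.001], [0.001, 0.0, -1.0]]
ft_force: [1.5, 8.4, 1.6]
finger_gap: 0.0005
```

Emit:
{"method": "step_arm", "body": {"rows": [[[-0.5,0,0,0,0,0,1],[-0.5,0,0,0,0,0,1]]]}}

```text
time: 11.95
ee_pos: [0.5759, 0.0972, 0.1155]
eef_rot: [[-0.066, 0.998, 0.0], [0.998, 0.066, 0.001], [0.001, 0.0, -1.0]]
ft_force: [0.6, 8.5, 0.1]
finger_gap: 0.0005
```

Emit:
{"method": "step_arm", "body": {"rows": [[[-0.5,0,0,0,0,0,1],[-0.5,0,0,0,0,0,1]]]}}

```text
time: 12.2
ee_pos: [0.576, 0.0962, 0.1155]
eef_rot: [[-0.066, 0.998, 0.0], [0.998, 0.066, 0.001], [0.001, 0.0, -1.0]]
ft_force: [0.6, 7.8, 1.9]
finger_gap: 0.0003
```

Run:
```python
from h import *
a=ctrl.read_camera("side")
cv2.imwrite("pics/s4.png",cv2.resize(a[130:230,220:340],None,fx=6,fy=6,interpolation=cv2.INTER_CUBIC))
```

```text
(no output)
```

View pics/s4.png

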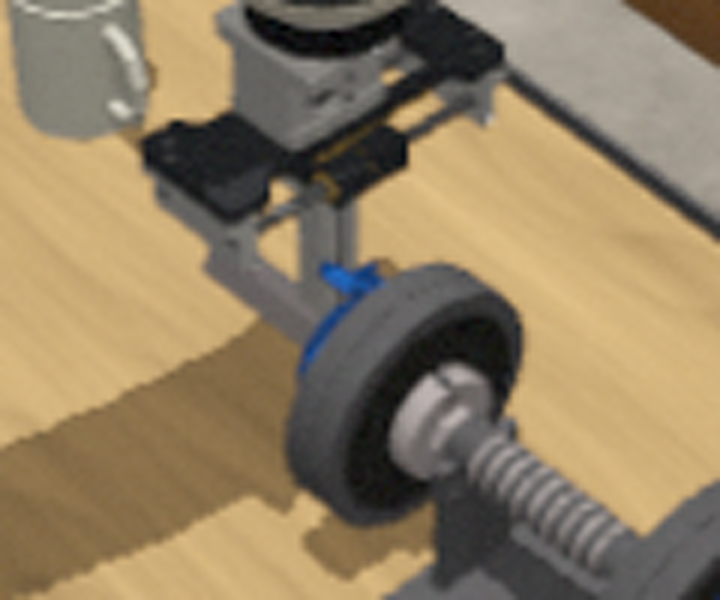

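Plates are together and just short of the flange (disc behind the light flange at about (440,420) zoomed). Continuing in small steps.

Emit:
{"method": "step_arm", "body": {"rows": [[[-0.5,0,0,0,0,0,1],[-0.5,0,0,0,0,0,1]]]}}

```text
time: 12.5
ee_pos: [0.5761, 0.0952, 0.1155]
eef_rot: [[-0.066, 0.998, 0.0], [0.998, 0.066, 0.001], [0.001, 0.0, -1.0]]
ft_force: [1.6, 8.3, 1.5]
finger_gap: 0.0005
```

Emit:
{"method": "step_arm", "body": {"rows": [[[-0.5,0,0,0,0,0,1],[-0.5,0,0,0,0,0,1]]]}}

```text
time: 12.75
ee_pos: [0.5761, 0.0946, 0.1155]
eef_rot: [[-0.066, 0.998, 0.0], [0.998, 0.066, 0.001], [0.001, 0.0, -1.0]]
ft_force: [1.6, 11.0, 1.7]
finger_gap: 0.0005
```

Emit:
{"method": "step_arm", "body": {"rows": [[[-0.5,0,0,0,0,0,1],[-0.5,0,0,0,0,0,1]]]}}

```text
time: 13.0
ee_pos: [0.5761, 0.0945, 0.1155]
eef_rot: [[-0.067, 0.998, -0.0], [0.998, 0.067, 0.002], [0.002, 0.0, -1.0]]
ft_force: [-0.7, 15.2, 1.5]
finger_gap: 0.0005
```

Emit:
{"method": "step_arm", "body": {"rows": [[[-0.5,0,0,0,0,0,1],[-0.5,0,0,0,0,0,1],[0,0,0,0,0,0,1]]]}}

```text
time: 13.38
ee_pos: [0.5761, 0.0944, 0.1156]
eef_rot: [[-0.068, 0.998, -0.0], [0.998, 0.068, 0.003], [0.003, 0.0, -1.0]]
ft_force: [-0.2, 18.3, 1.8]
finger_gap: 0.0006
```

Emit:
{"method": "step_arm", "body": {"rows": [[[0,0,0,0,0,0,1],[0,0,0,0,0,0,1],[0,0,0,0,0,0,1],[0,0,0,0,0,0,1]]]}}

```text
time: 13.88
ee_pos: [0.5761, 0.0944, 0.1156]
eef_rot: [[-0.068, 0.998, -0.0], [0.998, 0.068, 0.003], [0.003, 0.0, -1.0]]
ft_force: [1.4, 18.1, 1.6]
finger_gap: 0.0005
```

Emit:
{"method": "step_arm", "body": {"rows": [[[-0.4,0,0,0,0,0,1],[0,0,0,0,0,0,1],[0,0,0,0,0,0,1],[0,0,0,0,0,0,1],[0,0,0,0,0,0,1]]]}}

```text
time: 14.5
ee_pos: [0.5761, 0.0944, 0.1156]
eef_rot: [[-0.068, 0.998, -0.0], [0.998, 0.068, 0.004], [0.004, 0.0, -1.0]]
ft_force: [0.1, 19.8, 1.4]
finger_gap: 0.0003
```

Emit:
{"method": "step_arm", "body": {"rows": [[[1,0,0,0,0,0,1],[1,0,0,0,0,0,1],[1,0,0,0,0,0,1],[4,0,0,0,0,0,1],[10,0,0,0,0,0,1],[20,0,0,0,0,0,1],[20,0,-30,0,0,0,1],[0,0,-60,0,0,0,1],[0,0,-20,0,0,0,1],[0,0,0,0,0,0,1]]]}}

```text
time: 15.75
ee_pos: [0.573, 0.1491, 0.2269]
eef_rot: [[-0.066, 0.998, 0.002], [0.998, 0.066, 0.001], [0.001, 0.002, -1.0]]
ft_force: [0.9, 0.7, -0.1]
finger_gap: 0.0005
```

Run:
```python
from h import *
a=ctrl.read_camera("side");b=ctrl.read_camera("top")
cv2.imwrite("pics/s5.png",cv2.resize(a[130:230,220:340],None,fx=6,fy=6,interpolation=cv2.INTER_CUBIC))
cv2.imwrite("pics/t5.png",cv2.resize(b[140:225,180:300],None,fx=6,fy=6,interpolation=cv2.INTER_CUBIC))
print(ctrl.state()["ee_pos"],ctrl.state()["ft_force"])
```

```text
[0.572  0.1485 0.2247] [ 0.3524  0.1509 -0.1398]
```

View pics/s5.png

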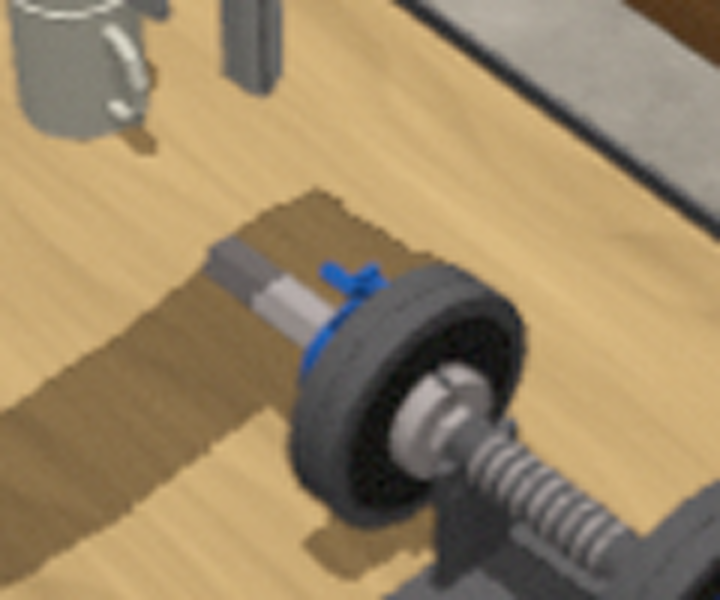

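View pics/t5.png

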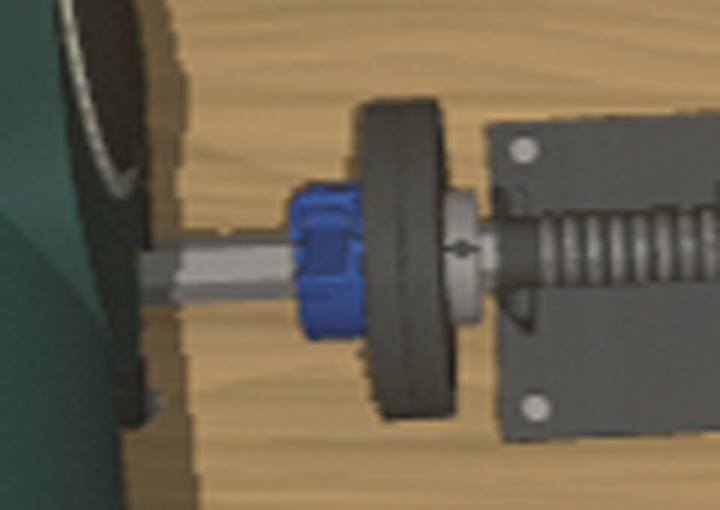

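Emit:
{"method": "step_arm", "body": {"rows": [[[0,0,-2,0,0,-9,1],[0,0,-2,0,0,-9,1],[0,0,-2,0,0,-9,1],[0,0,-2,0,0,-9,1],[0,0,-2,0,0,-9,1],[0,0,0,0,0,-9,1],[0,0,0,0,0,-9,1],[0,0,0,0,0,-9,1],[0,0,0,0,0,-9,1],[0,0,0,0,0,-9,1]]]}}

```text
time: 17.1
ee_pos: [0.5719, 0.1479, 0.2339]
eef_rot: [[-0.998, -0.07, -0.002], [-0.07, 0.998, -0.001], [0.002, -0.001, -1.0]]
ft_force: [0.6, -0.2, -0.9]
finger_gap: 0.0001
```

Emit:
{"method": "step_arm", "body": {"rows": [[[0,0,0,0,7.5,0,1],[0,0,0,0,7.5,0,1],[0,0,0,0,7.5,0,1],[0,0,0,0,7.5,0,1],[0,0,0,0,7.5,0,1],[0,0,0,0,0,0,1]]]}}

```text
time: 17.85
ee_pos: [0.5722, 0.1475, 0.2313]
eef_rot: [[-0.787, -0.065, -0.613], [-0.05, 0.998, -0.041], [0.614, -0.001, -0.789]]
ft_force: [0.3, -0.0, -0.6]
finger_gap: 0.0003
```

```bash
cat > lev.py <<'E'
from h import *
ang=np.radians(3.7)
ux=np.array([np.cos(ang),np.sin(ang),0]);uy=np.array([-np.sin(ang),np.cos(ang),0]);uz=np.array([0,0,1.])
A=np.array([.5767,.0704,.095])      # axis point mid collar
def pose(th,delta,r=41.,back=0,yo=.004):
    ph=th-delta
    H=A+.012*ux+.040*uz
    d=-np.cos(th)*ux+np.sin(th)*uz; n=np.sin(th)*ux+np.cos(th)*uz
    C=H+r/1e3*d+.0045*n
    tx=-np.cos(ph)*ux+np.sin(ph)*uz; tz=-np.sin(ph)*ux-np.cos(ph)*uz
    R=np.c_[tx,uy,tz]
    return C-.008*tx+yo*uy-back*tz,R,H,C
E
python3 - <<'E'
from lev import *
from scipy.spatial.transform import Rotation as Ro
s=ctrl.state();print(s["ee_pos"],s["eef_rot"],s["joint_pos"])
dl=.8-np.radians(37.5)
for b in(.03,.0):
    p,R,H,C=pose(.8,dl,back=b);print("target",p,"shift tool mm",1e3*s["eef_rot"].T@(p-s["ee_pos"]),"turn",np.degrees(Ro.from_matrix(s["eef_rot"].T@R).as_rotvec()))
h=R.T@(H-p)*1e3;print("hinge in tool",h)
for D in(2,3):
    Rm=Ro.from_rotvec([0,-np.radians(D),0]).as_matrix();print(D,h-Rm@h)
a=ctrl.read_camera("side")
cv2.imwrite("pics/s6.png",cv2.resize(a[100:240,200:360],None,fx=4.2,fy=4.2,interpolation=cv2.INTER_CUBIC))
S=Cam("side");print("C px",(S.proj(C)-[200,100])*4.2,"H",(S.proj(H)-[200,100])*4.2)
E
```

```text
[0.5722 0.1475 0.2313] [[-0.7874 -0.0646 -0.613 ]
 [-0.0501  0.9979 -0.0409]
 [ 0.6144 -0.0015 -0.789 ]] [-0.3006  0.7716  0.1065  1.1401 -0.1636  1.8901  1.4377]
target [0.5877 0.0751 0.1865] shift tool mm [-36.1105 -73.2017  28.8272] turn [-0.0701 -0.4072 -0.0463]
target [0.5695 0.0739 0.1627] shift tool mm [-36.3237 -73.1649  58.8264] turn [-0.0701 -0.4072 -0.0463]
hinge in tool [-31.9143  -4.      10.397 ]
2 [0.3434 0.     1.1201]
3 [ 0.5004 -0.      1.6845]
C px [[323.4579 316.7584]] H [[349.8151 333.9825]]
```

View pics/s6.png

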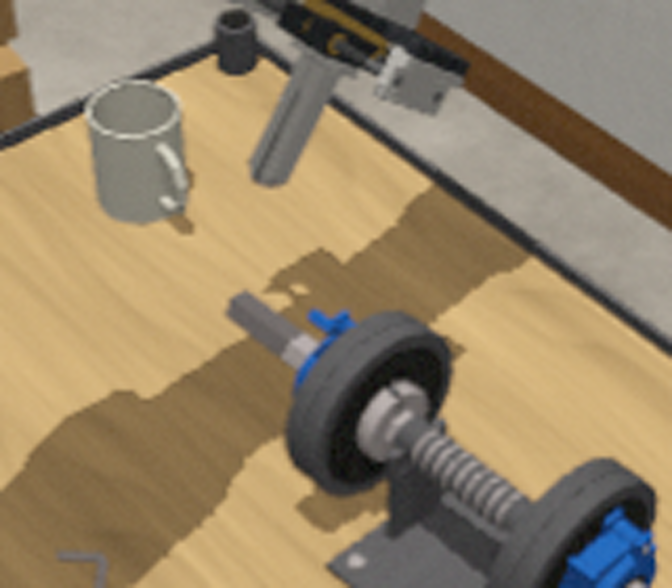

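Emit:
{"method": "step_arm", "body": {"rows": [[[0,0,0,0,-7.5,0,1],[0,-25,0,0,0,0,1],[0,-25,0,0,0,0,1],[0,-23,0,0,0,0,1],[0,0,0,0,0,0,1]]]}}

```text
time: 18.52
ee_pos: [0.5776, 0.0719, 0.2352]
eef_rot: [[-0.864, -0.061, -0.499], [-0.053, 0.998, -0.032], [0.5, -0.001, -0.866]]
ft_force: [0.5, -0.4, 0.3]
finger_gap: 0.0002
```

Run:
```python
from lev import *
from scipy.spatial.transform import Rotation as Ro
s=ctrl.state();print(s["ee_pos"],s["joint_pos"])
dl=.8-np.radians(30)
for b in(.02,.0):
    p,R,H,C=pose(.8,dl,back=b);print("target",p,"shift tool mm",1e3*s["eef_rot"].T@(p-s["ee_pos"]),"turn",np.degrees(Ro.from_matrix(s["eef_rot"].T@R).as_rotvec()))
h=R.T@(H-p)*1e3;print("hinge in tool",h)
for D in(2,3):
    Rm=Ro.from_rotvec([0,-np.radians(D),0]).as_matrix();print(D,h-Rm@h)
```

```text
[0.5776 0.0719 0.2352] [-0.2343  0.6617  0.1385  1.2677 -0.1056  1.7421  1.5399]
target [0.58   0.0746 0.1809] shift tool mm [-29.4344   2.6023  45.6914] turn [ 0.0229 -0.0315 -0.1895]
target [0.57   0.074  0.1635] shift tool mm [-29.4454   2.5943  65.6914] turn [ 0.0229 -0.0315 -0.1895]
hinge in tool [-30.2158  -4.      15.5179]
2 [0.5232 0.     1.064 ]
3 [ 0.7707 -0.      1.6026]
```

Emit:
{"method": "step_arm", "body": {"rows": [[[-15,1.3,0,0,0,0,1],[-14.5,1.3,0,0,0,0,1],[0,0,25,0,0,0,1],[0,0,20,0,0,0,1],[0,0,5,0,0,0,1],[0,0,0,0,0,0,1]]]}}

```text
time: 19.27
ee_pos: [0.5781, 0.0778, 0.1773]
eef_rot: [[-0.864, -0.066, -0.499], [-0.057, 0.998, -0.033], [0.5, -0.0, -0.866]]
ft_force: [-0.2, -0.9, 1.1]
finger_gap: 0.0003
```

Run:
```python
from lev import *
s=ctrl.state();print(s["ee_pos"],s["ft_force"],s["joint_pos"])
p,R,H,C=pose(.8,.8-np.radians(30));print(1e3*s["eef_rot"].T@(p-s["ee_pos"]))
a=ctrl.read_camera("side")
cv2.imwrite("pics/s7.png",cv2.resize(a[130:230,230:330],None,fx=6,fy=6,interpolation=cv2.INTER_CUBIC))
```

```text
[0.5781 0.0778 0.1773] [-0.2123 -0.9042  1.0762] [-0.239   0.7108  0.1311  1.3163 -0.1111  1.6441  1.5415]
[ 0.3304 -3.2766 16.0928]
```

View pics/s7.png

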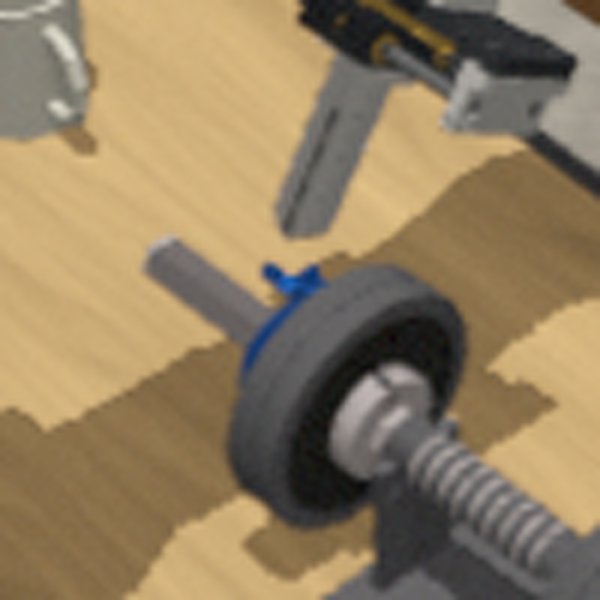

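Emit:
{"method": "step_arm", "body": {"rows": [[[0,-3,5,0,0,0,1],[0,0,5,0,0,0,1],[0,0,2,0,0,0,1],[0,0,2,0,0,0,1]]]}}

```text
time: 19.82
ee_pos: [0.5709, 0.074, 0.1653]
eef_rot: [[-0.864, -0.065, -0.499], [-0.056, 0.998, -0.033], [0.5, 0.0, -0.866]]
ft_force: [0.5, 0.1, 0.2]
finger_gap: 0.0007
```

Emit:
{"method": "step_arm", "body": {"rows": [[[0,0,1,0,0,0,1],[0,0,1,0,0,0,1]]]}}

```text
time: 20.08
ee_pos: [0.5699, 0.0739, 0.1637]
eef_rot: [[-0.864, -0.065, -0.499], [-0.056, 0.998, -0.033], [0.5, -0.0, -0.866]]
ft_force: [0.4, -0.0, 1.3]
finger_gap: 0.0001
```

Right at the expected contact. Now the arc, 2° rows.

Emit:
{"method": "step_arm", "body": {"rows": [[[0.5,0,1.1,0,-2,0,1],[0.5,0,1.1,0,-2,0,1],[0.5,0,1.1,0,-2,0,1],[0.5,0,1.1,0,-2,0,1]]]}}

```text
time: 20.58
ee_pos: [0.5666, 0.0737, 0.1608]
eef_rot: [[-0.926, -0.065, -0.372], [-0.06, 0.998, -0.024], [0.372, -0.0, -0.928]]
ft_force: [2.7, 0.7, 1.6]
finger_gap: 0.0004
```

Emit:
{"method": "step_arm", "body": {"rows": [[[0.5,0,1.1,0,-2,0,1],[0.5,0,1.1,0,-2,0,1],[0.5,0,1.1,0,-2,0,1],[0.5,0,1.1,0,-2,0,1]]]}}

```text
time: 21.08
ee_pos: [0.5634, 0.0735, 0.1575]
eef_rot: [[-0.969, -0.065, -0.239], [-0.063, 0.998, -0.015], [0.239, 0.0, -0.971]]
ft_force: [2.5, 0.4, 3.6]
finger_gap: 0.0007
```

Run:
```python
from lev import *
s=ctrl.state();print(s["ee_pos"],s["ft_force"])
R=s["eef_rot"];ph=np.arctan2(R[2,0],-R[2,2]);print("tilt",ph)
dl=.8-np.radians(30);p,_,H,C=pose(ph+dl,dl);print("expected-measured tool mm",1e3*R.T@(p-s["ee_pos"]))
a=ctrl.read_camera("side")
cv2.imwrite("pics/s8.png",cv2.resize(a[130:230,230:330],None,fx=6,fy=6,interpolation=cv2.INTER_CUBIC))
```

```text
[0.5634 0.0735 0.1575] [2.4827 0.3754 3.6408]
tilt 0.24164536667001682
expected-measured tool mm [0.4632 0.0435 0.3627]
```

View pics/s8.png

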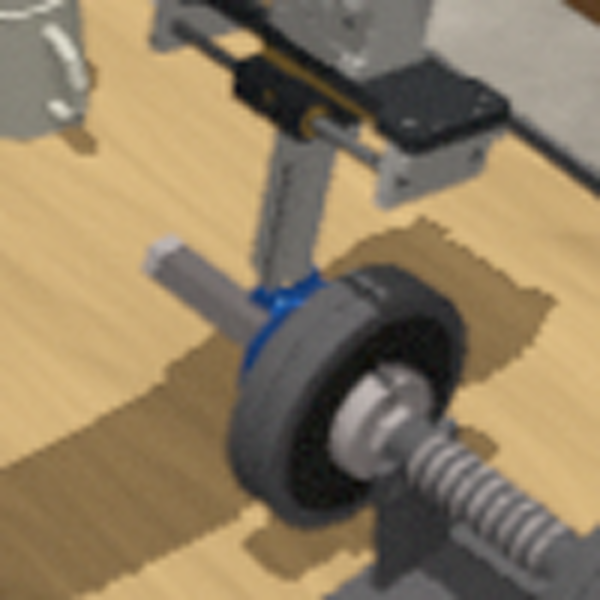

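Fingers at (285,285) bear on the lever, which is moving down, with about 4.4 N. On along the arc.

Emit:
{"method": "step_arm", "body": {"rows": [[[0.5,0,1.1,0,-2,0,1],[0.5,0,1.1,0,-2,0,1],[0.5,0,1.1,0,-2,0,1],[0.5,0,1.1,0,-2,0,1]]]}}

```text
time: 21.62
ee_pos: [0.5604, 0.0733, 0.1535]
eef_rot: [[-0.993, -0.065, -0.103], [-0.065, 0.998, -0.007], [0.103, -0.0, -0.995]]
ft_force: [1.4, 0.9, 2.6]
finger_gap: 0.0007
```

Emit:
{"method": "step_arm", "body": {"rows": [[[0.5,0,1.1,0,-2,0,1],[0.5,0,1.1,0,-2,0,1],[0.5,0,1.1,0,-2,0,1],[0.5,0,1.1,0,-2,0,1]]]}}

```text
time: 22.12
ee_pos: [0.5579, 0.0731, 0.1489]
eef_rot: [[-0.997, -0.065, 0.036], [-0.065, 0.998, 0.002], [-0.036, -0.0, -0.999]]
ft_force: [0.4, 0.7, 0.5]
finger_gap: -0.0001
```

Emit:
{"method": "step_arm", "body": {"rows": [[[0.5,0,1.1,0,-2,0,1],[0.5,0,1.1,0,-2,0,1]]]}}

```text
time: 22.38
ee_pos: [0.5569, 0.073, 0.1466]
eef_rot: [[-0.992, -0.065, 0.105], [-0.065, 0.998, 0.007], [-0.105, -0.0, -0.994]]
ft_force: [0.0, -0.0, 1.2]
finger_gap: 0.0003
```

Run:
```python
from lev import *
s=ctrl.state();print(s["ee_pos"],s["ft_force"])
R=s["eef_rot"];ph=np.arctan2(R[2,0],-R[2,2]);print("tilt",ph)
dl=.8-np.radians(30);p,_,H,C=pose(ph+dl,dl);print("theta",ph+dl,"expected-measured tool mm",1e3*R.T@(p-s["ee_pos"]))
a=ctrl.read_camera("side")
cv2.imwrite("pics/s9.png",cv2.resize(a[130:230,230:330],None,fx=6,fy=6,interpolation=cv2.INTER_CUBIC))
```

```text
[0.5569 0.073  0.1466] [ 0.0318 -0.0337  1.1872]
tilt -0.10528547640056114
theta 0.1711157480011401 expected-measured tool mm [ 0.0059  0.0899 -0.6858]
```

View pics/s9.png

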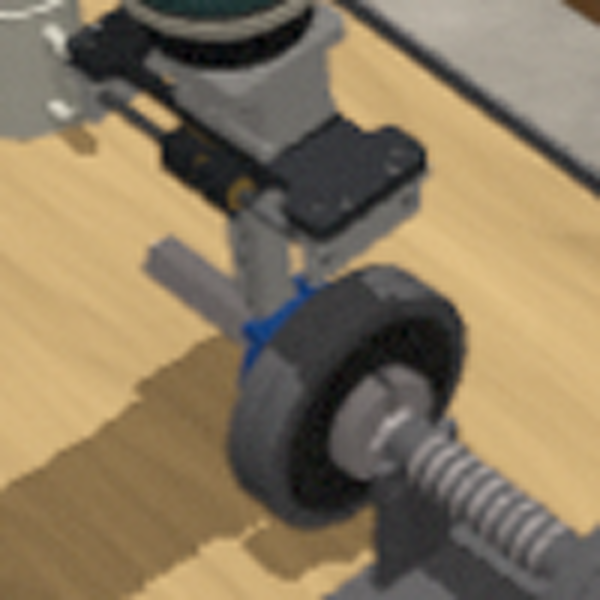

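Emit:
{"method": "step_arm", "body": {"rows": [[[0.5,0,1.1,0,-2,0,1],[0.5,0,1.1,0,-2,0,1],[0.5,0,1.1,0,-2,0,1]]]}}

```text
time: 22.8
ee_pos: [0.5559, 0.073, 0.1431]
eef_rot: [[-0.976, -0.065, 0.208], [-0.064, 0.998, 0.013], [-0.208, -0.0, -0.978]]
ft_force: [0.2, 0.1, -1.6]
finger_gap: 0.0006
```

Emit:
{"method": "step_arm", "body": {"rows": [[[0.5,0,1.1,0,-2,0,1],[0.5,0,1,0,0,0,1]]]}}

```text
time: 23.05
ee_pos: [0.5557, 0.073, 0.1413]
eef_rot: [[-0.968, -0.065, 0.242], [-0.063, 0.998, 0.016], [-0.242, 0.0, -0.97]]
ft_force: [-1.8, -1.4, 7.6]
finger_gap: 0.0005
```

Emit:
{"method": "step_arm", "body": {"rows": [[[0,0,0.8,0,0,0,1],[0,0,0.8,0,0,0,1]]]}}

```text
time: 23.3
ee_pos: [0.5561, 0.0732, 0.1401]
eef_rot: [[-0.968, -0.065, 0.241], [-0.063, 0.998, 0.016], [-0.241, 0.0, -0.971]]
ft_force: [-11.8, 0.3, 22.5]
finger_gap: 0.0004
```

Emit:
{"method": "step_arm", "body": {"rows": [[[0,0,-1.5,0,0,0,1],[0,0,-2,0,0,0,1],[0,0,-6,0,0,0,1],[0,0,-30,0,0,0,1],[0,0,-50,0,0,0,1],[0,30,-20,0,0,0,1],[0,50,0,0,0,0,1],[0,50,0,0,0,0,1],[0,40,0,0,0,0,1],[0,0,0,0,0,0,1],[0,0,0,0,0,0,1]]]}}

```text
time: 24.68
ee_pos: [0.5183, 0.2401, 0.2455]
eef_rot: [[-0.968, -0.065, 0.241], [-0.063, 0.998, 0.015], [-0.241, -0.001, -0.97]]
ft_force: [0.4, -1.2, -0.2]
finger_gap: 0.0004
```

Run:
```python
from lev import *
s=ctrl.state();print(s["time"],s["ee_pos"],s["ft_force"])
a=ctrl.read_camera("side");b=ctrl.read_camera("top")
cv2.imwrite("pics/s10.png",cv2.resize(a[130:230,220:340],None,fx=6,fy=6,interpolation=cv2.INTER_CUBIC))
cv2.imwrite("pics/t10.png",cv2.resize(b[140:225,180:300],None,fx=6,fy=6,interpolation=cv2.INTER_CUBIC))
```

```text
24.675 [0.5183 0.2401 0.2455] [ 0.3659 -1.1523 -0.1632]
```

View pics/s10.png

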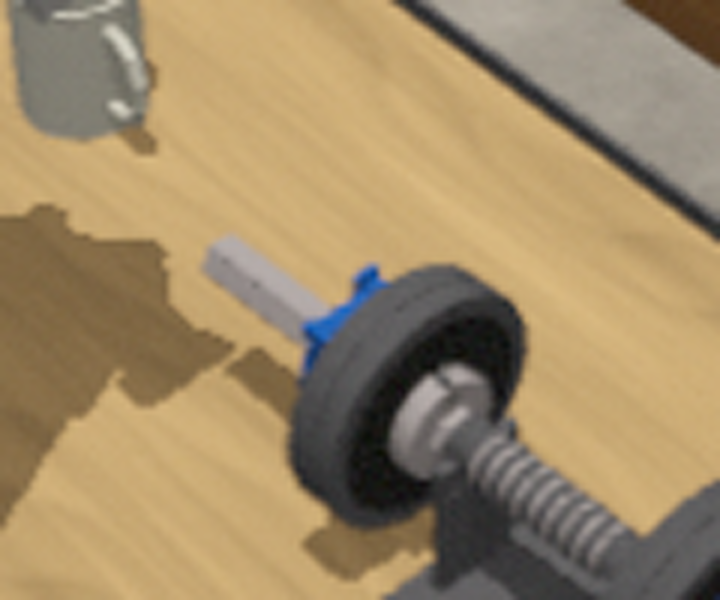

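View pics/t10.png

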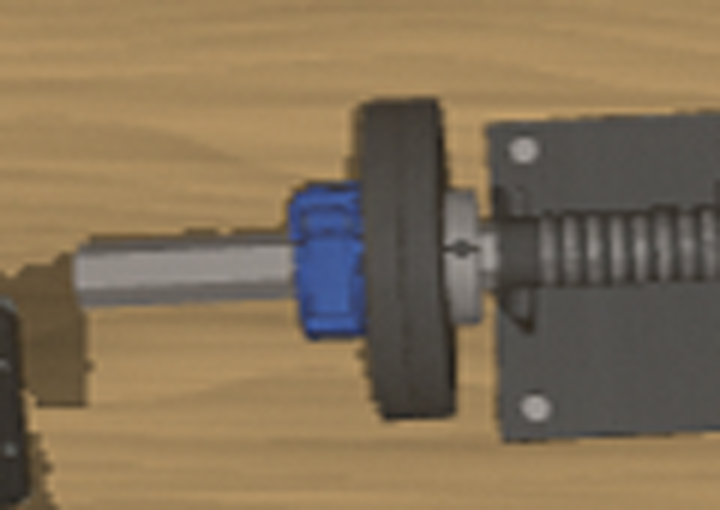

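The lever lies flat: blue bar at about (335,320) in the side zoom. The collar, both plates and the flange are in contact, at (330,260) to (460,250) in the top zoom.

```bash
python3 -c "
from station import ctrl
print(ctrl.close_job())"
```

```text
the job is handed in; nothing more can be done
None
```

The dumbbell is locked and the job is handed in at about 25 s of the 58 s allowed; no verdict was reported.

- **Collar push:** I pushed the raised-lever collar along the bar with the shut fingertips. Force rose from about 3 to 6 to 8 N as it picked up the plates. It then climbed steeply with no further travel, and I held it at a steady 18 to 20 N for about a second.
- **Lever:** I pressed it down along its arc. Resistance peaked at about 4.4 N in the readings I took, then fell away as it snapped over centre. I followed it down to the hard stop.
- **Closest call:** the final press on the hard stop reached about 25 N at the wrist, against the 28 N limit, and I backed off at once. Force is only read at the end of each move, so a brief higher peak between readings can't be ruled out.
- **Last checks:** with the arm clear, both pictures show the lever lying flat and the collar, plates and flange with no visible gap. The finger contact height at the stop was 138.2 mm, against 138.5 mm expected for a shut lever. The remaining wrist reading of about 1 N is in the sensor noise.
- **Other objects:** the arm kept clear of the mug, the shaker and the hex key. I didn't re-measure their positions at the end. The mug looks unmoved in the last side picture; the shaker and hex key were outside the final crops.

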